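# Probe the contact block through its mask

## Robot

A 6-joint arm with a two-finger parallel gripper is mounted at the origin on a cart in front of the work surface, level with it; the furniture and walls round the work are solid. World frame = base frame: x ahead of the robot, y to its left, z up, the work surface at z = 0. Lengths are in mm, angles in rad, forces in N, time in s.
With the tool pointing down it reaches from about 350 to 775 mm from the base axis. Payload 5.5 kg.
Tool frame: the origin (TCP) lies midway between the tips of the shut fingers; the grasp point (between the pads) lies 19 mm behind it (env.tcp_to_grasp is the z of the grasp point in the tool frame, in mm); z points along the fingers, y is the line along which they close (so a half turn about z gives the same grasp; the last joint's range is limited). The gripper opens to 85 mm and grips with 20 to 120 N. Pads are 22 mm wide; open, the fingers measure 114 mm over their backs; the gripper's body (76 mm by 85 mm) begins 54 mm behind the grasp point. The pads swing forward as they close: fully open they stand 13 mm farther back than shut.
Start: joints at [-1.364, 0.313, 0.046, 1.304, 0, 1.431], TCP at [195.434, -540.812, 231.323] pointing down, gripper open.
Joint ranges: [-2.76, 2.76], [-0.86, 1.69], [-1.03, 1.26], [-2.2, 2.34], [-1.47, 1.5], [-3.14, 3.14]. Speed limits (rad/s): [2.57, 2.57, 3.14, 3.14, 3.14, 3.14].

## Interface

Orientations are given as [roll, pitch, yaw] about the fixed x, y, z axes, in that order (R = Rz(yaw) Ry(pitch) Rx(roll)).
In Python, from bench import env, read_camera, get_calibration, job gives the robot as it stands.
- The arm moves only by the shell command python3 -m handwheel 'ROWS' [OPENING] [FORCE]. ROWS is JSON, a list of rows, each a list of 2 entries, a list of its own where there are three numbers: the shift along the tool's x, y, z in units of 50 mm (1.0 is 50 mm), then the turn about the tool's z in rad. In form: [[[dx, dy, dz], twist], ...]. A call has 1 to 12 rows; each row shifts and turns the commanded pose from where the row before left it, along the tool's axes as they then stand; what a row does not reach is not made up. A row lasts 1/8 s, in which the tool goes at most 62.5 mm and 10.7 degrees, less where a joint would pass 70% of its speed; a pose out of reach is approached as far as the arm can. A call is refused whole if a number of a shift passes 1 or a number of a turn 0.188, either way. A call with a gripper value outside its range is refused whole. OPENING is the finger opening in mm, from 0 to 85.4, set as the call begins (- or left out, the last holds). The fingers move at their own pace and stop on an object; FORCE is the grip in N (left out, the last holds). Time passes only in rows, so rows that do not move let the fingers close. It gives the time, the measured TCP pose, the force, the opening and the grip force at its end, in the units of the state.
- env.read_state(): the state, without advancing time (a new reading comes with each control period).
- read_camera(name): name is "scene" or "side" or "wrist"; returns the picture (420x560x3 uint8, blue, green, red); there is no depth.
- get_calibration(name): a dict with "fovy" (degrees; the focal length in pixels is half the picture's height over the tangent of half this angle, whatever the lens; pixels are square), "cx", "cy" (the principal point, pixels), "R" (3x3) and "t" (3): a world point X has camera coordinates R X + t; the wrist camera has in their place "hand_eye" (4x4, takes a point from camera to tool coordinates, whose origin is the TCP and whose axes are the flange's). Camera axes: x right, y down, z forward; pixel columns grow to the right and rows downward; lengths in mm; the calibration is good to about 2 mm. A picture is of the moment at which its call begins: read the wrist's pose just before it. get_calibration takes no time and is no camera call.
- job.hand_in(): hands the job in; it is judged then, once.
The state is a dict: "clock": time; "q": joint angles; "dq": joint speeds; "effort": joint torques, N m; "tcp_pos": TCP position; "tcp_rot": TCP orientation; "contact_force": force on the tool from outside, world axes, zero at the start; "ft_torque": the same for the moment, N m; "opening": finger opening in mm; "grasp_force": force on a finger pad.
Only numpy, scipy, OpenCV 4.12 (cv2) and the standard library are available. Lean on these libraries where they do the work, as an engineer would, in place of code of your own. Each camera call takes 0.05 s, during which the arm holds its last target. There are 200 camera calls.

## Task

Lower the drilled metal mask over the two locating pins of the contact block until it lies flush on both rails. Then take the probe from its forked stand and with its tip gently press down, a few millimetres, the three spring contacts that show in the mask's large windows, in the order left, middle, right as the robot sees them, resting on each for about half a second. Finally hang the probe back upright in the fork by its collar, leaving everything else on the bench where it is.

Things in the scene. Friction and masses are not known exactly. Their poses are not given: they have to be found in the camera images.
- test_block: contact block fixed to the bench, 104 (x) x 160 (y) mm: grey deck 12 mm thick with six brass contacts (x = -26, +26 mm; y = +40, 0, -40 mm) and along each short side an aluminium rail 22 mm wide, top 20 mm above the bench, with one pin. Origin at the centre of its bottom, z up, +x away from the robot, +y to the robot's left, turned up to 0.25 rad
- pin_left (a point): top of the left steel locating pin, block frame (+20, +66) mm: 10 mm in diameter, rises 19 mm from its rail, the last 7 mm conical to 4 mm
- pin_right (a point): top of the right locating pin, of the same form, block frame (-10, -66) mm
- mask: loose aluminium plate 100 (x) x 160 (y) x 6 mm, 0.22 kg: locating holes 13 mm in diameter at (+20, +66), (-10, -66) mm, windows 24 mm in diameter at (-26, +40), (+26, 0), (-26, -40) mm. Origin at the centre of its underside; seated, its frame is parallel to the block's, 20 mm above it. It starts flat on the bench to one side of the block, axes as the block's, turned up to 0.3 rad
- mask_handle (a point): middle of the mask's handle, a black bar 64 mm long (mask y), 16 mm thick (mask x), 20 mm high; this point is 42 mm above the plate's underside over its centre; two legs 10 mm in diameter carry the bar at y = +24 and -24 mm
- stand: probe stand fixed to the bench, on the other side of the block from the mask: foot 90 x 90 mm, a post at its back, a white level fork 8 mm thick, 48 mm wide (y), top 100 mm above the bench. The fork's slot is 18 mm wide, open toward -x, from 24 mm in front of the origin to 9 mm behind it. Origin on the bench below fork_seat, z up, turned up to 0.4 rad
- fork_seat (a point): point on the top face of the fork, in the slot, where the middle of the underside of the probe's collar rests
- probe: loose hand probe, 0.12 kg, hanging upright in the fork by its collar. Origin at the centre of the collar's underside, z up along the probe. Collar 36 mm in diameter, z = 0 to 6 mm; black square handle 24 x 24 mm above it, z = 6 to 64 mm, its flats facing the probe's x and y axes; below it a steel shaft 10 mm in diameter that narrows to 6 mm from z = -56 mm and ends at the tip, z = -80 mm
- probe_tip (a point): the probe's tip, on its axis, 80 mm below the collar's underside, 6 mm in diameter
- contact_left (a joint): travel of the left contact, m: 0 as it stands, grows as it is pressed down to its stop at 0.005; the spring gives about 1 N at the start of travel and 5.5 N at the stop
- contact_left_top (a point): centre of the flat top (12 mm across) of the left contact, a brass button 16 mm in diameter; near row, left column: block frame (-26, +40) mm; at rest this point is 18 mm above the bottom of the block, 8 mm below the top face of the seated mask
- contact_middle (a joint): travel of the middle contact, m: 0 as it stands, grows as it is pressed down to its stop at 0.005; the spring gives about 1 N at the start of travel and 5.5 N at the stop
- contact_middle_top (a point): centre of the flat top (12 mm across) of the middle contact, a brass button 16 mm in diameter; far row, middle column: block frame (+26, 0) mm; at rest this point is 18 mm above the bottom of the block, 8 mm below the top face of the seated mask
- contact_right (a joint): travel of the right contact, m: 0 as it stands, grows as it is pressed down to its stop at 0.005; the spring gives about 1 N at the start of travel and 5.5 N at the stop
- contact_right_top (a point): centre of the flat top (12 mm across) of the right contact, a brass button 16 mm in diameter; near row, right column: block frame (-26, -40) mm; at rest this point is 18 mm above the bottom of the block, 8 mm below the top face of the seated mask
- buffer_bottle: white bottle with a yellow cap, 39 mm in diameter, 79 mm tall, bystander; origin at the centre of its bottom
- flask: conical glass flask, 64 mm in diameter, 106 mm tall, bystander; origin at the centre of its bottom
- weight: small brass weight with a knob, 20 mm in diameter, 31 mm tall, bystander; origin at the centre of its bottom
- tape: roll of tape lying flat, 96 mm in diameter, 25 mm tall, bystander; origin at the centre of its bottom

How it is judged:
By the outcome, as a careful person would: the job done as asked, in the order asked, and still so for the second after the job is handed in, with the robot touching nothing.
It also fails if it takes over 72 s, if anything falls off the work surface, if the arm or the gripper's body presses on something with over 40 N, if the wrist force passes 120 N, or if a joint passes its speed limit or range.

## Working session

There is one attempt and no reset: what is moved stays moved. The work goes in short steps, Python scripts to look and compute and a shell command to move; the robot and the scene stay as the last step left them, time stands still between calls to the robot, and variables do not carry over. Pictures are saved under pics/ and viewed, at most 11 in all, crops included, and the job is handed in when it is done.

```bash
ls; mkdir -p pics
python3 - <<'E'
from bench import env, read_camera, get_calibration
import cv2,numpy as np
ims=[]
for n in("scene","side","wrist"):
    s=env.read_state(); im=read_camera(n); cv2.imwrite(f"pics/{n}0.png",im); c=get_calibration(n); print(n,c)
print(s['clock'],s['tcp_pos'],s['tcp_rot'],s['opening'],env.tcp_to_grasp)
E
```

```text
pics
scene {'fovy': 45.88804981160883, 'cx': 283.6098600431371, 'cy': 204.88382835219724, 'R': array([[ 0.43058909, -0.90232898, -0.01988576],
       [-0.35207902, -0.14764231, -0.92425219],
       [ 0.83104356,  0.40497427, -0.38126427]]), 't': array([-243.58971939,  272.64404793,  974.8830632 ])}
side {'fovy': 51.34822282656108, 'cx': 280.06007107220785, 'cy': 208.35748577308553, 'R': array([[-9.42818834e-01,  3.33305609e-01, -1.31644488e-04],
       [ 2.42249546e-01,  6.84977913e-01, -6.87110193e-01],
       [-2.28927507e-01, -6.47852321e-01, -7.26553209e-01]]), 't': array([ 501.23381976,  -63.5772319 , 1314.53751174])}
wrist {'fovy': 69.62320423198794, 'cx': 283.84118646347343, 'cy': 206.6045785263593, 'hand_eye': array([[-3.80439207e-04, -9.65108240e-01, -2.61850990e-01,
         6.66549537e+01],
       [ 9.99999823e-01, -2.47298824e-04, -5.41411000e-04,
        -1.20944586e+00],
       [ 4.57764775e-04, -2.61851150e-01,  9.65108163e-01,
        -1.42126830e+02],
       [ 0.00000000e+00,  0.00000000e+00,  0.00000000e+00,
         1.00000000e+00]])}
0.1 [ 195.32828687 -540.31832192  230.51628257] [-3.13999691e+00 -2.43263375e-04  3.46787555e-01] 85.7724501877678 -18.700000000000003
```

View pics/scene0.png

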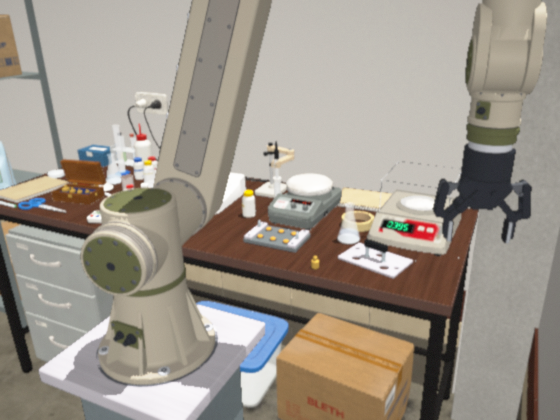

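View pics/side0.png

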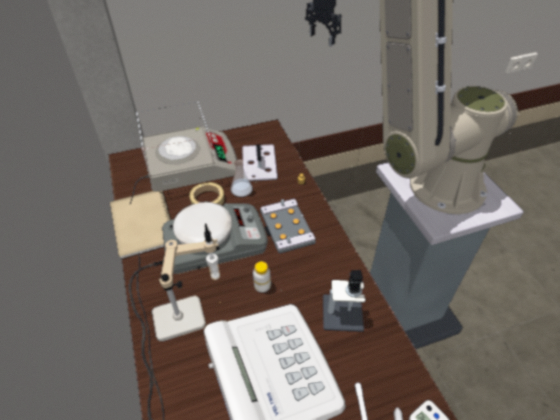

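The scene view shows the block at about (278,236), the mask at (375,258) and the weight at (315,263). In the side view, the block is at (288,224), the mask at (258,160), the stand's white fork at (347,290) and the probe handle at (355,281).

```bash
cat > h.py <<'E'
from bench import env, read_camera, get_calibration
import cv2,numpy as np
from scipy.spatial.transform import Rotation as Ro
def cam(n,s=None):
    c=get_calibration(n); f=210/np.tan(np.radians(c['fovy']/2))
    K=np.array([[f,0,c['cx']],[0,f,c['cy']],[0,0,1]])
    if n=='wrist':
        T=np.eye(4);T[:3,:3]=Ro.from_euler('xyz',s['tcp_rot']).as_matrix();T[:3,3]=s['tcp_pos']
        W=np.linalg.inv(T@c['hand_eye']); return K,W[:3,:3],W[:3,3]
    return K,np.array(c['R']),np.array(c['t'])
def ray(C,u,v,z):
    K,R,t=C; d=R.T@np.linalg.inv(K)@[u,v,1]; o=-R.T@t
    return o+d*(z-o[2])/d[2]
def proj(C,X):
    K,R,t=C; p=K@(R@np.array(X)+t); return p[:2]/p[2]
def shot(name,n='wrist'):
    s=env.read_state(); im=read_camera(n); cv2.imwrite(f'pics/{name}.png',im); return s,im,cam(n,s)
def togo(s,xy,yaw,z=None):
    "shift in tool axes (units 50mm) and twist to reach TCP xy(z), tool yaw"
    R=Ro.from_euler('xyz',s['tcp_rot']).as_matrix()
    d=np.array([*xy, s['tcp_pos'][2] if z is None else z])-s['tcp_pos']
    tw=-(yaw-s['tcp_rot'][2]); tw=(tw+np.pi/2)%np.pi-np.pi/2
    return np.round(R.T@d/50,3), round(tw,3)
E
python3 - <<'E'
from h import *
C=cam('side')
for n,u,v,z in [('mask',258,165,3),('handle',261,152,42),('block',288,224,16),('fork',347,290,100),('probetop',356,275,164),('bottle',262,285,40),('flask',242,185,10),('weight',301,180,15)]:
    print(n,ray(C,u,v,z).round())
C=cam('scene')
for n,u,v,z in [('mask',375,260,3),('block',278,236,16),('bottle',249,215,0),('flask',350,238,0),('weight',315,266,5)]:
    print(n,ray(C,u,v,z).round())
s=env.read_state(); print(togo(s,(480,-190),0))
E
```

```text
mask [ 506. -283.    3.]
handle [ 490. -295.   42.]
block [506.  -8.  16.]
fork [477. 283. 100.]
probetop [469. 292. 164.]
bottle [637. 171.  40.]
flask [ 580. -204.   10.]
weight [ 408. -161.   15.]
mask [ 491. -294.    3.]
block [495. -17.  16.]
bottle [623. 147.   0.]
flask [ 592. -193.    0.]
weight [ 398. -167.    5.]
(array([ 7.736, -4.656,  0.008]), np.float64(0.347))
```

```bash
python3 -m handwheel '[[[0.6,-0.5,0],0.174],[[0.65,-0.6,0],0.173],[[0.7,-0.87,0],0],[[0.7,-0.87,0],0],[[0.7,-0.87,0],0],[[0.7,-0.87,0],0],[[0.7,-0.87,0],0],[[0.7,-0.87,0],0],[[0.4,-0.6,0],0],[[0,0,0],0],[[0,0,0],0]]'
python3 - <<'E'
from h import *
s,im,C=shot('w1'); print(s['tcp_pos'],s['tcp_rot'],s['clock'])
E
```

```text
clock: 1.52
tcp_pos: [471.8, -181.1, 231.1]
tcp_rot: [3.141, 0.001, 0.0]
contact_force: [-0.7, -0.4, -0.6]
opening: 85.2
grasp_force: 0.0
[ 471.77432771 -181.1477467   231.06966741] [3.14140136e+00 6.24790411e-04 8.75752273e-05] 1.525
```

View pics/w1.png

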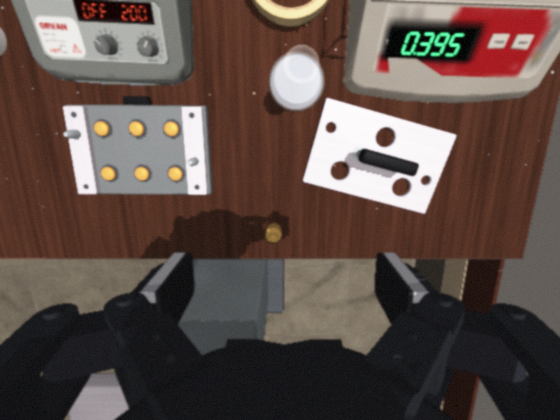

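The wrist view shows the block's six brass contacts between (102,129) and (176,173). The mask has small holes at about (331,127) and (426,180), and windows at (385,136), (340,170) and (402,187). Its handle runs from (362,155) to (416,168).

```bash
cat >> h.py <<'E'
def fit(model,world):
    "2D rigid fit -> origin xy, yaw, residuals"
    m=np.array(model,float);w=np.array(world)[:,:2];mc,wc=m.mean(0),w.mean(0)
    a,b=m-mc,w-wc; th=np.arctan2((a[:,0]*b[:,1]-a[:,1]*b[:,0]).sum(),(a*b).sum())
    R=np.array([[np.cos(th),-np.sin(th)],[np.sin(th),np.cos(th)]]); o=wc-R@mc
    return o,th,np.abs(w-(m@R.T+o)).max()
def blobs(mask,lo,hi):
    n,l,st,c=cv2.connectedComponentsWithStats(mask.astype(np.uint8))
    return [(c[i],st[i]) for i in range(1,n) if lo<=st[i][4]<=hi]
CONT=[(26,40),(26,0),(26,-40),(-26,40),(-26,0),(-26,-40)]
E
python3 - <<'E'
from h import *
s=env.read_state(); im=cv2.imread('pics/w1.png'); C=cam('wrist',s)
hsv=cv2.cvtColor(im,cv2.COLOR_BGR2HSV)
o=(hsv[...,0]>10)&(hsv[...,0]<30)&(hsv[...,1]>140)&(hsv[...,2]>130); o[:,220:]=0;o[:100]=0;o[200:]=0
bl=blobs(o,40,600); P=[ray(C,*c,18) for c,_ in bl]; print([ (c.round(),st[4]) for c,st in bl])
P.sort(key=lambda p:-p[0]); P=sorted(P[:3],key=lambda p:-p[1])+sorted(P[3:6],key=lambda p:-p[1])
print('block',fit(CONT,P))
g=im.min(2); w=(g>170); 
cs,h=cv2.findContours(w[90:220,295:470].astype(np.uint8),cv2.RETR_CCOMP,cv2.CHAIN_APPROX_NONE,offset=(295,90))
for i,c in enumerate(cs):
    a=cv2.contourArea(c)
    if a>15: print(h[0][i][3],a,c.reshape(-1,2).mean(0).round(1),cv2.minAreaRect(c))
def q(c): return c.reshape(-1,2).mean(0)
b=max(cs,key=cv2.contourArea); box=cv2.boxPoints(cv2.minAreaRect(b))
pp=np.array([ray(C,*p,6)for p in box]); print('mask centre',pp.mean(0),[np.linalg.norm(pp[i]-pp[i-1]).round(1) for i in range(4)])
# weight
E
```

```text
[(array([101., 128.]), np.int32(130)), (array([136., 129.]), np.int32(118)), (array([171., 129.]), np.int32(108)), (array([108., 173.]), np.int32(120)), (array([141., 174.]), np.int32(107)), (array([175., 174.]), np.int32(97))]
block (array([507.79885661, -11.60472219]), np.float64(-0.006793638769100449), np.float64(0.6448466416984573))
-1 11002.0 [376.8 155.5] ((379.08489990234375, 157.4528350830078), (134.75070190429688, 86.81187438964844), 15.945395469665527)
0 300.5 [401.2 186.7] ((401.25006103515625, 186.75001525878906), (18.384775161743164, 20.50609588623047), 45.0)
0 94.0 [425.5 179.6] ((425.50006103515625, 179.50001525878906), (9.899494171142578, 11.31370735168457), 45.0)
0 1671.5 [373.1 165.1] ((374.12921142578125, 162.32614135742188), (31.728851318359375, 89.41767120361328), 86.8201675415039)
0 342.5 [385.2 136.7] ((385.2500305175781, 136.75001525878906), (19.798988342285156, 21.92030906677246), 45.0)
0 106.5 [330.6 127.2] ((330.5, 127.0), (11.0, 12.0), 0.0)
-1 314.0 [304.9  96.7] ((307.5, 98.5), (17.0, 25.0), 90.0)
mask centre [ 497.14392844 -295.94514319    6.        ] [np.float64(172.4), np.float64(100.3), np.float64(160.2), np.float64(104.4)]
```

Run:
```python
from h import *
s=env.read_state(); C=cam('wrist',s)
P=[ray(C,*p,5) for p in [(330.5,127.1),(425.5,179.6),(385.2,136.7),(401.2,186.7)]]
o,th,r=fit([(20,66),(-10,-66),(26,0),(-26,-40)],P); print(o,th,r)
n=np.array([-np.sin(th),np.cos(th)])
# look & grasp: tool yaw=th (fingers close along mask x => tool y along mask x => yaw=th+pi/2)
for yaw in (th+np.pi/2,th-np.pi/2): print(yaw,togo(s,o,yaw,120))
```

```text
[ 498.5586829  -293.77813418] -0.2602177883814848 0.18364190446533257
1.3105785384134117 (array([0.542, 2.244, 2.222]), np.float64(-1.311))
-1.8310141151763815 (array([0.542, 2.244, 2.222]), np.float64(-1.311))
```

```bash
python3 -m handwheel '[[[0.181,0.748,0],0],[[0.181,0.748,0],0],[[0.18,0.748,0],0],[[0,0,0.28],-0.187],[[0,0,0.28],-0.187],[[0,0,0.28],-0.187],[[0,0,0.28],-0.187],[[0,0,0.28],-0.187],[[0,0,0.28],-0.187],[[0,0,0.28],-0.187],[[0,0,0],0],[[0,0,0],0]]' 50 40
python3 - <<'E'
from h import *
s,im,C=shot('w2'); print(togo(s,(498.6,-293.8),1.3106,24),s['q'])
E
```

```text
clock: 3.08
tcp_pos: [498.8, -294.1, 133.8]
tcp_rot: [3.141, 0.0, 1.304]
contact_force: [1.6, -0.0, 0.2]
opening: 49.8
grasp_force: 0.0
(array([ 0.005, -0.007,  2.196]), np.float64(-0.006)) [-6.71276278e-01  3.65908528e-01 -1.22041173e-01  1.08229825e+00
 -9.44915896e-05  1.16602370e+00]
```

View pics/w2.png

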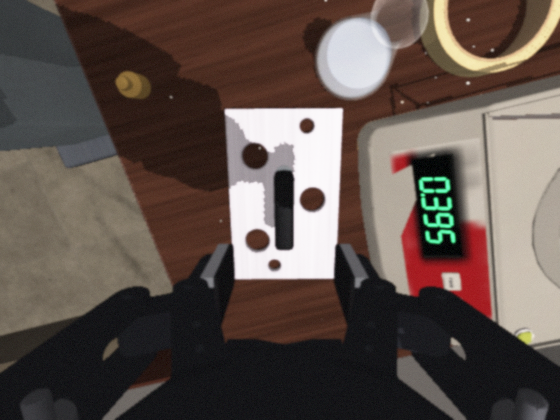

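The handle bar is vertical at column 285, centred between the fingers, with the scale well clear to the right. I'll go down and grip.

```bash
python3 -m handwheel '[[[0,0,0.5],-0.006],[[0,0,0.6],0],[[0,0,0.5],0],[[0,0,0.35],0],[[0,0,0.2],0],[[0,0,0],0],[[0,0,0],0]]' 50 40 && python3 -m handwheel '[[[0,0,0],0],[[0,0,0],0],[[0,0,0],0],[[0,0,0],0],[[0,0,0],0],[[0,0,0],0]]' 8 80
```

```text
clock: 4.0
tcp_pos: [499.8, -293.7, 26.8]
tcp_rot: [3.14, 0.001, 1.314]
contact_force: [-0.5, 0.5, 0.3]
opening: 49.8
grasp_force: 0.0
clock: 4.75
tcp_pos: [499.6, -293.6, 26.7]
tcp_rot: [3.14, 0.001, 1.315]
contact_force: [-0.2, 0.7, 6.8]
opening: 14.5
grasp_force: 81.0
```

```bash
python3 -m handwheel '[[[0,0,-0.3],0],[[0,0,-0.6],0],[[0,0,-0.7],0],[[0,0,-0.7],0],[[0,0,-0.4],-0.124],[[0.2,0,0],-0.125],[[0.7,0,0],0],[[0.9,0.1,0],0],[[0.9,0.06,0],0],[[0.7,0,0],0],[[0.25,0,0],0],[[0,0,0],0]]' && python3 -m handwheel '[[[0,0,0],0],[[0,0,0],0]]'
python3 - <<'E'
from h import *
s,im,C=shot('w3'); print(s['tcp_pos'],s['tcp_rot'],s['clock'],s['contact_force'])
E
```

```text
clock: 6.25
tcp_pos: [509.6, -110.5, 161.1]
tcp_rot: [3.142, 0.0, 1.565]
contact_force: [0.3, -1.1, -2.0]
opening: 14.7
grasp_force: 79.9
clock: 6.5
tcp_pos: [509.7, -112.0, 160.7]
tcp_rot: [-3.142, 0.0, 1.562]
contact_force: [0.5, -0.3, -2.3]
opening: 14.3
grasp_force: 79.9
[ 509.73299533 -112.01133981  160.74048478] [-3.14158968e+00  3.21624658e-04  1.56218343e+00] 6.5 [ 0.54104336 -0.26219025 -2.25981257]
```

View pics/w3.png

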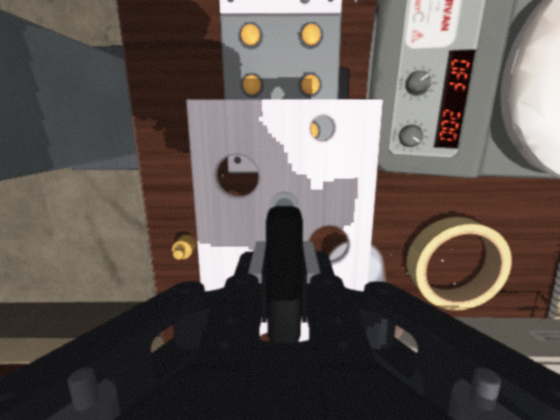

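The plate's left hole shows at (321,128) and its left window at (238,175). Beyond the plate are the block's left contacts at (251,34) and (312,34) and the middle ones at (252,85) and (311,84).

Run:
```python
from h import *
s=env.read_state(); im=cv2.imread('pics/w3.png'); C=cam('wrist',s)
hsv=cv2.cvtColor(im,cv2.COLOR_BGR2HSV)
o=(hsv[...,0]>10)&(hsv[...,0]<30)&(hsv[...,1]>140)&(hsv[...,2]>100); o[:,:225]=0;o[:,345:]=0;o[100:]=0
bl=blobs(o,100,900); print([(c.round(1),st) for c,st in bl])
L=sorted([c for c,st in bl if c[1]<60],key=lambda c:c[0])
P=[ray(C,*c,18) for c in L]; bo,bth,r=fit([(-26,40),(26,40)],P); print('block',bo,bth,r)
# plate outline & hole
zt=s['tcp_pos'][2]-20.7
g=im[...,:].astype(int); 
hc=None
gr=cv2.cvtColor(im,cv2.COLOR_BGR2GRAY)
crop=gr[108:150,300:345]; 
print('\n'.join(' '.join(f'{v:3d}' for v in r[::2]) for r in crop[::3]))
for u,v in[(321.5,128),(238.5,175)]: print(ray(C,u,v,zt),ray(C,u,v,zt-3))
print([ray(C,u,v,zt).round(1) for u,v in[(187.5,100),(382,100)]])
```

```text
[(array([249.6,  34.2]), array([241,  25,  18,  20, 264], dtype=int32)), (array([310.4,  33.7]), array([302,  24,  18,  21, 254], dtype=int32)), (array([251.4,  84.3]), array([243,  76,  17,  18, 240], dtype=int32)), (array([309.6,  84.1]), array([302,  76,  17,  18, 235], dtype=int32))]
block [507.58898341 -10.25346817] -0.0005126474107366106 0.2837872103664836
243 244 246 246 245 245 245 246 246 246 246 246 246 246 246 248 249 248 248 248 248 249 248
243 245 245 246 245 245 246 246 246 246 246 246 245 246 247 248 248 248 247 248 248 248 248
243 244 245 246 245 245 245 245 240 231 219 212 207 219 235 243 247 248 247 248 248 248 247
244 245 245 246 245 245 238 218 191 171 167 169 164 158 157 191 231 245 248 248 248 249 248
243 244 246 246 245 236 187 147 160 167 167 167 165 164 164 146 152 216 245 248 248 248 248
243 245 245 246 242 209 169 137 121 148 166 172 166 164 164 165 145 176 237 247 249 249 248
242 243 246 246 234 188 192 195 165 121 151 169 168 164 169 168 153 149 224 247 249 248 248
243 244 246 246 234 188 201 201 188 138 139 166 167 165 168 167 151 157 225 247 248 248 248
243 245 245 246 241 197 194 205 189 137 144 169 168 168 167 161 138 176 238 248 249 249 248
243 244 245 246 245 231 205 202 169 123 159 169 169 167 168 147 166 227 248 248 248 249 249
244 245 246 246 247 247 235 198 149 159 169 167 164 153 160 192 233 247 249 248 248 248 249
243 244 246 246 247 248 248 245 233 219 203 197 197 206 236 247 249 249 249 248 249 248 248
243 244 246 247 247 248 248 248 248 247 247 247 247 246 248 250 249 249 249 249 249 249 249
243 244 246 246 248 248 248 249 248 248 248 249 247 247 248 249 249 249 248 249 249 249 249
[529.91582013 -46.23878958 140.00123057] [530.27610276 -46.27196398 137.00123057]
[485.42248422 -70.54792945 140.00123057] [484.96292781 -71.0290267  137.00123057]
[array([461.3, -31.8, 140. ]), array([560.4, -32.7, 140. ])]
```

```bash
python3 -m handwheel '[[[0.5,0,0],-0.003],[[0.8,-0.04,0],0],[[0.6,0,0.2],0],[[0.12,0,0.5],0],[[0,0,0.5],0],[[0,0,0.35],0],[[0,0,0.15],0],[[0,0,0],0],[[0,0,0],0]]'
python3 - <<'E'
from h import *
s,im,C=shot('w4'); print(s['tcp_pos'],s['tcp_rot'],s['clock'],s['contact_force'])
cv2.imwrite('pics/w4c.png',cv2.resize(im[60:240,200:400],None,fx=3,fy=3))
E
```

```text
clock: 7.68
tcp_pos: [508.8, -10.2, 76.5]
tcp_rot: [3.14, 0.0, 1.566]
contact_force: [0.3, -0.0, -2.4]
opening: 14.6
grasp_force: 79.9
[508.84051687 -10.18254236  76.53065091] [3.14026623e+00 3.15948849e-04 1.56644551e+00] 7.675 [ 0.25655059 -0.02369326 -2.39471828]
```

View pics/w4c.png

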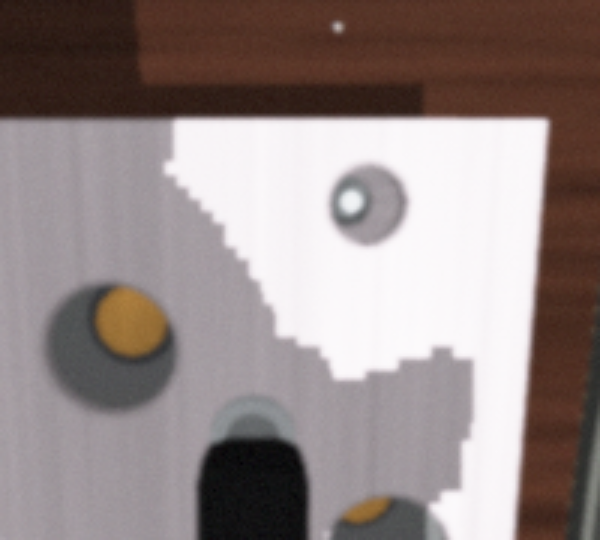

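The crop shows the pin tip at full-frame pixel (317.0,127.3), inside the hole centred at (322.7,127.7). The left contact is at (243.7,167.3), within the window centred at (237.3,175.7).

Run:
```python
from h import *
s=env.read_state(); C=cam('wrist',s); zt=s['tcp_pos'][2]-20.7
p=ray(C,317,127.3,39);h=ray(C,322.7,127.7,zt-.7);c=ray(C,243.7,167.3,18);w=ray(C,237.3,175.7,zt-.7)
print(p,h,c,w); print('pin-hole',(p-h)[:2],'contact-window',(c-w)[:2])
d=(p-c)[:2]; print('block yaw',np.arctan2(d[1],d[0])-np.arctan2(26,46),np.hypot(*d),np.hypot(46,26)); d=(h-w)[:2]; print('mask yaw',np.arctan2(d[1],d[0])-np.arctan2(26,46),np.hypot(*d))
```

```text
[528.34457453  55.83419433  39.        ] [529.59274912  55.75468529  55.23579369] [482.46345166  30.14922507  18.        ] [483.72191139  30.62558878  55.23579369]
pin-hole [-1.24817459  0.07950903] contact-window [-1.25845973 -0.47636371]
block yaw -0.004103364313198132 52.58131875043905 52.839379254491625
mask yaw -0.013281097031185518 52.30301373410925
```

```bash
python3 -m handwheel '[[[0,-0.025,0],0],[[0,0,0.1],0],[[0,0,0.1],0],[[0,0,0.1],0],[[0,0,0.05],0],[[0,0,0],0],[[0,0,0],0]]' && python3 -m handwheel '[[[0,0,0.07],0],[[0,0,0.06],0],[[0,0,0.05],0],[[0,0,0],0],[[0,0,0],0]]'
```

```text
clock: 8.6
tcp_pos: [507.0, -9.9, 58.4]
tcp_rot: [3.141, 0.0, 1.567]
contact_force: [-0.1, -0.3, -2.1]
opening: 14.6
grasp_force: 79.9
clock: 9.22
tcp_pos: [506.9, -9.9, 49.3]
tcp_rot: [3.142, 0.0, 1.567]
contact_force: [-0.0, -0.1, -1.8]
opening: 14.8
grasp_force: 79.9
```

```bash
python3 -m handwheel '[[[0,0,0.03],0],[[0,0,0.02],0],[[0,0,0],0],[[0,0,0],0]]'
python3 - <<'E'
from h import *
s,im,C=shot('w5'); print(s['tcp_pos'],s['contact_force'])
E
```

```text
clock: 9.72
tcp_pos: [506.9, -9.9, 46.8]
tcp_rot: [-3.142, 0.0, 1.567]
contact_force: [0.0, -0.4, -2.4]
opening: 14.5
grasp_force: 80.1
[506.89186846  -9.86232184  46.76859032] [ 0.01422261 -0.41137451 -2.38656802]
```

```bash
python3 -m handwheel '[[[0,0,0.02],0],[[0,0,0.02],0],[[0,0,0],0],[[0,0,0],0]]'
```

```text
clock: 10.28
tcp_pos: [507.0, -9.9, 46.6]
tcp_rot: [3.141, 0.0, 1.567]
contact_force: [-5.3, 0.7, 14.1]
opening: 14.6
grasp_force: 82.3
```

The mask touches down at the expected height. I'll release it, rise and look from above.

```bash
python3 -m handwheel '[[[0,0,-0.02],0],[[0,0,0],0],[[0,0,0],0],[[0,0,0],0]]' 50 && python3 -m handwheel '[[[0,0,-0.3],0],[[0,0,-0.6],0],[[0,0,-0.9],0],[[0,0,-0.9],0],[[0,0,-0.5],0],[[-0.9,0,-0.5],0],[[-0.6,0,0],0],[[0,0,0],0],[[0,0,0],0]]'
python3 - <<'E'
from h import *
s,im,C=shot('w6'); print(s['tcp_pos'],s['tcp_rot'],s['clock'],s['contact_force'])
cv2.imwrite('pics/w6c.png',cv2.resize(im[0:260,150:420],None,fx=2.2,fy=2.2))
E
```

```text
clock: 10.78
tcp_pos: [506.9, -9.9, 45.6]
tcp_rot: [-3.141, 0.0, 1.567]
contact_force: [0.2, 1.0, -0.3]
opening: 50.0
grasp_force: 0.0
clock: 11.9
tcp_pos: [506.3, -84.5, 231.1]
tcp_rot: [-3.142, -0.0, 1.566]
contact_force: [-1.0, -0.0, -0.7]
opening: 49.8
grasp_force: 0.0
[506.31581394 -84.4969022  231.10167244] [-3.14150192e+00 -3.50124135e-04  1.56649951e+00] 11.9 [-0.99821979 -0.02069266 -0.71055714]
```

View pics/w6c.png

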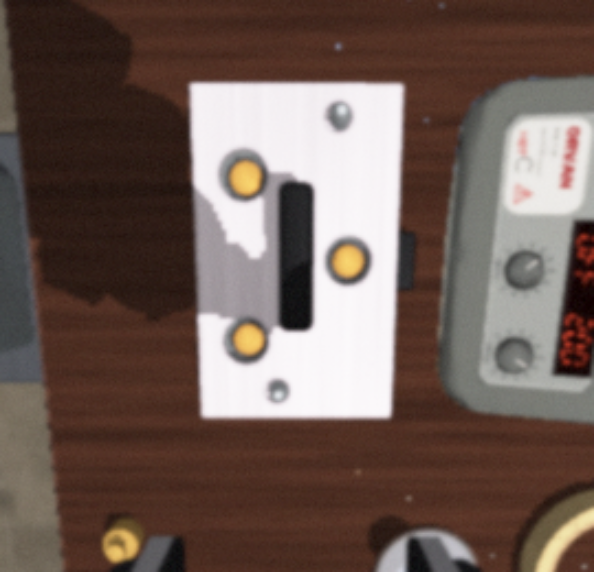

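The mask is seated: both pins stand centred in their holes, and the three brass contacts show centred in the windows. Next I'll measure the contacts and move over the stand.

```bash
python3 - <<'E'
from h import *
s=env.read_state(); im=cv2.imread('pics/w6.png'); C=cam('wrist',s)
hsv=cv2.cvtColor(im,cv2.COLOR_BGR2HSV)
o=(hsv[...,0]>10)&(hsv[...,0]<30)&(hsv[...,1]>120)&(hsv[...,2]>110); o[:,:235]=0;o[:,335:]=0;o[180:]=0
bl=blobs(o,80,900); c=sorted([c for c,_ in bl],key=lambda c:c[1]); print([x.round(1) for x in c],[st[4] for _,st in bl])
P=[ray(C,*x,18) for x in c]; print(np.round(P,1)); print(fit([(-26,40),(26,0),(-26,-40)],P))
print(ray(cam('side'),178,318,0), ray(cam('side'),172,262,200))
E
python3 -m handwheel '[[[0.6,0,-0.3],0],[[0.95,-0.1,-0.3],0],[[1,-0.1,-0.3],0],[[1,-0.1,-0.3],0],[[1,-0.1,-0.2],0.1],[[1,-0.2,0],0.1],[[1,-0.25,0],0.1],[[0.7,-0.28,0],0.1],[[0.1,0,0],0.18],[[0,0,0],0.18],[[0,0,0],0.18],[[0,0,0],0.18]]' 50 && python3 -m handwheel '[[[0,0,0],0.18],[[0,0,0],0.18],[[0,0,0],0.086],[[0,0,0],0],[[0,0,0],0]]'
python3 - <<'E'
from h import *
s,im,C=shot('w7'); print(s['tcp_pos'],s['tcp_rot'],s['clock'])
E
```

```text
[array([261.5,  80.6]), array([307.9, 118.4]), array([262.7, 153.7])] [np.int32(179), np.int32(165), np.int32(154)]
[[482.1  30.2  18. ]
 [533.6  -9.7  18. ]
 [481.7 -48.9  18. ]]
(array([507.79431904,  -9.50006515]), np.float64(-0.005552266359912659), np.float64(0.4465622460761125))
[841.77203054 166.61481875   0.        ] [818.7698051  161.15717949 200.        ]
clock: 13.45
tcp_pos: [478.6, 288.2, 300.5]
tcp_rot: [-3.141, 0.001, 0.443]
contact_force: [-0.2, 0.4, -1.1]
opening: 49.6
grasp_force: 0.0
clock: 14.08
tcp_pos: [503.3, 187.0, 300.8]
tcp_rot: [-3.059, 0.013, 0.16]
contact_force: [-0.1, -0.2, -0.3]
opening: 50.1
grasp_force: 0.0
[503.29933599 186.99580191 300.80546107] [-3.05935235  0.01291236  0.16038975] 14.075
```

View pics/w7.png

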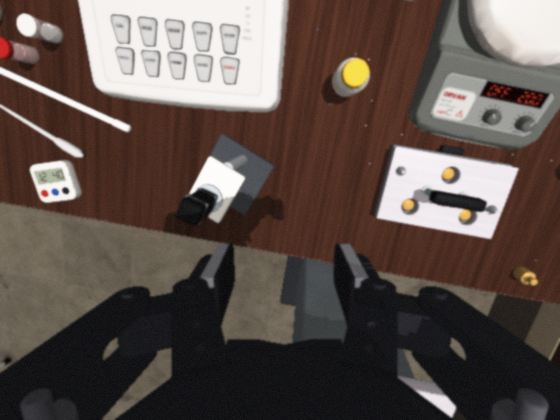

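The stand's foot spans (222,135) to (272,160), with the white fork around (217,190) and the black probe handle leaning outward from (210,195). The tool tilted and moved off target, so I'll check for a joint limit.

Run:
```python
from h import *
s=env.read_state(); C=cam('wrist',s); print(s['q'].round(3) if hasattr(s['q'],'round') else s['q'])
im=cv2.imread('pics/w7.png')
w=(im.min(2)>150); w[:,:150]=0; w[:,280:]=0; w[:125]=0; w[250:]=0
cs,_=cv2.findContours(w.astype(np.uint8),cv2.RETR_EXTERNAL,cv2.CHAIN_APPROX_NONE)
b=max(cs,key=cv2.contourArea); print(cv2.contourArea(b),cv2.minAreaRect(b))
ap=cv2.approxPolyDP(cv2.convexHull(b),4,True).reshape(-1,2)
for p in ap: print(p,ray(C,*p,100).round(1))
g=cv2.cvtColor(im,cv2.COLOR_BGR2GRAY)
k=(g<45); k[:,:165]=0;k[:,235:]=0;k[:170]=0;k[235:]=0
cs,_=cv2.findContours(k.astype(np.uint8),cv2.RETR_EXTERNAL,cv2.CHAIN_APPROX_NONE)
b=max(cs,key=cv2.contourArea)
for p in cv2.approxPolyDP(cv2.convexHull(b),2,True).reshape(-1,2): print('blk',p,ray(C,*p,164).round(1),ray(C,*p,106).round(1))
```

```text
[0.16  0.232 0.103 1.455 0.082 3.141]
1465.0 ((214.8529052734375, 186.91175842285156), (42.531646728515625, 56.59453582763672), 30.963756561279297)
[210 156] [515.5 293.6 100. ]
[230 163] [511.5 269.7 100. ]
[244 177] [498.1 251.6 100. ]
[218 220] [439.9 276.7 100. ]
[190 193] [467.5 313.8 100. ]
blk [234 207] [480.9 245.7 164. ] [461.9 257.8 106. ]
blk [234 234] [453.  242.6 164. ] [428.1 254.  106. ]
blk [180 234] [442.4 297.4 164. ] [415.2 320.3 106. ]
blk [165 231] [442.7 313.1 164. ] [415.6 339.3 106. ]
blk [165 217] [457.7 313.8 164. ] [433.8 340.2 106. ]
blk [178 198] [479.9 301.8 164. ] [460.6 325.6 106. ]
blk [199 190] [491.7 281.6 164. ] [474.9 301.2 106. ]
blk [206 191] [491.9 274.7 164. ] [475.2 292.8 106. ]
```

q6 ran into its upper limit, since the yaw must stay above q1. I'll turn the other way, towards yaw ≈ 2.84, and check that the tilt goes.

```bash
python3 -m handwheel '[[[0,0,0],-0.18],[[0,0,0],-0.18],[[0,0,0],-0.18],[[0,0,0],-0.18],[[0,0,0],0],[[0,0,0],0]]' 50; python3 -c "
from h import *
s=env.read_state();print(s['q'])"
```

```text
clock: 14.88
tcp_pos: [503.5, 186.8, 300.8]
tcp_rot: [-3.071, -0.044, 0.875]
contact_force: [-0.1, -0.3, -0.3]
opening: 50.1
grasp_force: 0.0
[0.15934983 0.23188337 0.10329258 1.455      0.08193338 2.42354576]
```

The tilt of 0.083 rad stays in the commanded pose. By symmetry, pushing q6 gently against its other limit should undo it, so I'll unwind to that side.

```bash
python3 -m handwheel '[[[0,0,0],-0.186],[[0,0,0],-0.186],[[0,0,0],-0.186],[[0,0,0],-0.186],[[0,0,0],-0.186],[[0,0,0],-0.186],[[0,0,0],-0.186],[[0,0,0],-0.186],[[0,0,0],-0.186],[[0,0,0],-0.186],[[0,0,0],-0.186],[[0,0,0],-0.186]]' 50 >/dev/null;  python3 -m handwheel '[[[0,0,0],-0.186],[[0,0,0],-0.186],[[0,0,0],-0.186],[[0,0,0],-0.186],[[0,0,0],-0.186],[[0,0,0],-0.186],[[0,0,0],-0.186],[[0,0,0],-0.186],[[0,0,0],-0.186],[[0,0,0],-0.186],[[0,0,0],-0.186],[[0,0,0],-0.186]]' > /dev/null; python3 -m handwheel '[[[0,0,0],-0.186],[[0,0,0],-0.186],[[0,0,0],-0.186],[[0,0,0],-0.186],[[0,0,0],-0.186],[[0,0,0],-0.15],[[0,0,0],-0.15],[[0,0,0],0]]'; python3 -c "
from h import *
s=env.read_state();print(s['q'])"
```

```text
clock: 18.88
tcp_pos: [494.9, 221.5, 300.8]
tcp_rot: [-3.086, 0.003, 0.238]
contact_force: [0.9, -0.3, -0.1]
opening: 49.9
grasp_force: 0.0
[ 0.24149623  0.23629814  0.11050556  1.447483    0.05564519 -3.13855934]
```

It works: q5 has gone from 0.082 to 0.056. I'll push a little further.

```bash
python3 -m handwheel '[[[0,0,0],-0.1],[[0,0,0],-0.1],[[0,0,0],0]]'; python3 -c "
from h import *
s=env.read_state();print(s['q'][4:])"
```

```text
clock: 19.25
tcp_pos: [478.2, 270.3, 300.8]
tcp_rot: [-3.128, -0.006, 0.358]
contact_force: [0.2, -0.9, 0.1]
opening: 50.5
grasp_force: 0.0
[ 0.01384505 -3.13905553]
```

```bash
python3 -m handwheel '[[[0,0,0],-0.065],[[0,0,0],0],[[0,0,0],0]]'; python3 -c "
from h import *
s=env.read_state();print(s['q'][4:])"
```

```text
clock: 19.62
tcp_pos: [472.6, 284.1, 300.7]
tcp_rot: [3.141, -0.006, 0.394]
contact_force: [0.0, 0.2, -0.7]
opening: 49.9
grasp_force: 0.0
[-1.63138594e-04 -3.14011878e+00]
```

The tool is vertical again. I'll turn back to yaw ≈ 2.84 and look at the stand.

```bash
python3 -m handwheel '[[[0,0,0],0.187],[[0,0,0],0.187],[[0,0,0],0.187],[[0,0,0],0.187],[[0,0,0],0.187],[[0,0,0],0.187],[[0,0,0],0.187],[[0,0,0],0.187],[[0,0,0],0.187],[[0,0,0],0.187]]' >/dev/null; python3 -m handwheel '[[[0,0,0],0.187],[[0,0,0],0.187],[[0,0,0],0.187],[[0,0,0],0.187],[[0,0,0],0.187],[[0,0,0],0.187],[[0,0,0],0.187],[[0,0,0],0.187],[[0,0,0],0.187],[[0,0,0],0.187],[[0,0,0],0.1],[[0,0,0],0]]'
python3 - <<'E'
from h import *
s,im,C=shot('w8'); print(s['q'])
cv2.imwrite('pics/w8b.png',cv2.resize(im[60:340,160:440],None,fx=2,fy=2,interpolation=2))
E
```

```text
clock: 22.38
tcp_pos: [472.7, 284.0, 300.8]
tcp_rot: [3.138, 0.005, 2.839]
contact_force: [0.3, 0.4, -0.4]
opening: 50.1
grasp_force: 0.0
[ 3.95469798e-01  2.52740540e-01  1.32863126e-01  1.44456953e+00
 -8.07891606e-05  6.98518608e-01]
```

View pics/w8b.png

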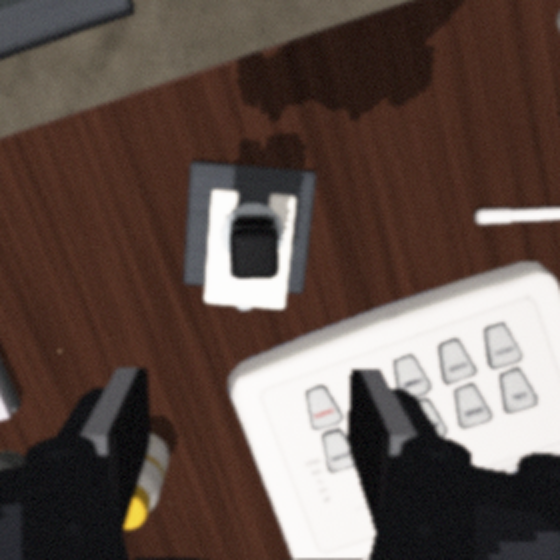

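The crop shows the white fork with back corners at (203,302) and (290,310), its front ends near row 190 and its slot open to the top. The black handle's top face is around (255,255). I'll measure these with thresholds.

```bash
cat > st.py <<'E'
from h import *
def stand(im,C,view=(60,340,160,340)):
    a,b,c_,d=view
    hsv=cv2.cvtColor(im,cv2.COLOR_BGR2HSV)
    w=np.zeros(im.shape[:2],np.uint8); w[a:b,c_:d]=((im.min(2)>150)&(hsv[...,1]<50))[a:b,c_:d]
    cs,_=cv2.findContours(w,cv2.RETR_EXTERNAL,cv2.CHAIN_APPROX_NONE)
    return cs
E
python3 - <<'E'
from st import *
s=env.read_state(); im=cv2.imread('pics/w8.png'); C=cam('wrist',s)
cs=stand(im,C,(140,220,240,320)); b=max(cs,key=cv2.contourArea)
W=np.array([ray(C,*p,100)[:2] for p in cv2.convexHull(b).reshape(-1,2).astype(float)],np.float32)
r=cv2.minAreaRect(W); print('fork',r,cv2.boxPoints(r).round(1).tolist(),s['tcp_rot'])
g=cv2.cvtColor(im,cv2.COLOR_BGR2GRAY)
print('\n'.join(f'{y} '+' '.join(f'{v:3d}' for v in g[y,270:304:1]) for y in range(158,204,2)))
E
```

```text
fork ((475.5180358886719, 285.6643371582031), (49.21660232543945, 69.05413818359375), 67.74066925048828) [[434.20001220703125, 276.0], [498.20001220703125, 249.8000030517578], [516.7999877929688, 295.3999938964844], [452.8999938964844, 321.5]] [3.13756506 0.00489262 2.83969917]
158 253 252 252 253 252 252 251 245 213 132  72  49  44  44  44  49  47  49  45  46  49  47  47  55  87 127 156 167 164 162 163 160 156 159
160 253 253 253 253 253 253 251 243 201 120  62  47  52  56  59  54  57  56  55  48  50  46  48  61 101 147 173 179 182 183 183 179 182 192
162 253 253 253 253 252 251 246 225 164 104  86  95 107 108 115 112 112 112 112 113 101  89  81  86 120 153 174 178 182 180 181 181 188 209
164 253 253 253 252 251 242 218 175 140 128 125 130 128 128 130 128 126 129 130 125 126 123 123 122 129 142 161 176 181 181 181 180 184 198
166 253 252 251 248 238 210 169 140 127 120 120 115 116 115 115 115 114 115 115 116 110 112 115 113 123 124 135 147 163 174 178 182 181 190
168 253 251 243 225 209 195 166 124  89  64  57  49  48  52  50  53  48  47  47  48  43  49  51  56  68  78  88 105 127 1
[... 1698 characters left out ...]

194 253 253 252 250 227 148  71  41  35  43  41  42  40  40  38  37  35  42  40  43  39  39  33  38  38  36  30  40  91 189 241 251 251 242
196 253 253 253 251 234 169  88  47  38  36  42  43  37  39  43  41  37  36  37  36  37  36  37  34  35  36  37  67 141 222 247 252 250 234
198 253 253 253 252 249 234 197 153 115  87  78  76  75  81  80  95 101  99  97 101  98 101  96  97  98 117 159 203 237 249 252 252 247 220
200 253 253 253 253 253 252 251 250 246 243 243 242 242 243 244 244 245 245 245 245 245 245 245 245 247 247 250 252 252 253 253 252 244 204
202 253 253 253 253 253 253 253 253 252 253 253 253 252 253 253 253 253 253 253 253 253 253 253 253 253 253 253 253 253 253 253 251 244 200
```

Run:
```python
from st import *
s=env.read_state(); C=cam('wrist',s)
print('handle',ray(C,286.8,187.3,164))
for p in [(275.2,177),(298.2,177),(276.3,197.6),(298,197.2)]: print(ray(C,*p,164).round(1))
# slot tips / prong front corners
for p in [(160+207/2,60+190/2),(160+298/2,60+196/2),(160+290/2,60+310/2),(160+203/2,60+302/2)]: print('fork',ray(C,*p,100).round(1))
h=ray(C,286.8,187.3,164)[:2]
for y in (2.84,2.80): print(togo(s,h,y,150),togo(s,h,y,121))
```

```text
handle [465.32556192 291.31405635 164.        ]
[452.8 283.9 164. ]
[459.1 304.3 164. ]
[471.9 278.9 164. ]
[477.6 298.6 164. ]
fork [435.2 274.2 100. ]
fork [453.6 322.  100. ]
fork [516.8 298.9 100. ]
fork [496.7 251.3 100. ]
(array([0.197, 0.081, 3.015]), np.float64(-0.0)) (array([0.199, 0.079, 3.595]), np.float64(-0.0))
(array([0.197, 0.081, 3.015]), np.float64(0.04)) (array([0.199, 0.079, 3.595]), np.float64(0.04))
```

The handle centre is at (465,291) with yaw ≈ -0.29, which agrees with the fork seat at about (466,290). I'll go down and grip it.

```bash
python3 -m handwheel '[[[0.1,0.04,0.4],0],[[0.1,0.04,0.6],0],[[0,0,0.7],0],[[0,0,0.7],0],[[0,0,0.6],0],[[0,0,0.4],0],[[0,0,0.2],0],[[0,0,0],0],[[0,0,0],0]]' 50 && python3 -m handwheel '[[[0,0,0],0],[[0,0,0],0],[[0,0,0],0],[[0,0,0],0],[[0,0,0],0]]' 15 60
python3 - <<'E'
from h import *
s,im,C=shot('w9'); print(s['tcp_pos'],s['tcp_rot'],s['contact_force'])
E
```

```text
clock: 23.55
tcp_pos: [465.7, 292.4, 121.7]
tcp_rot: [3.136, 0.006, 2.84]
contact_force: [0.7, 0.1, 0.2]
opening: 49.7
grasp_force: 0.0
clock: 24.18
tcp_pos: [465.5, 292.3, 121.7]
tcp_rot: [3.137, 0.006, 2.839]
contact_force: [-0.7, -1.1, 5.9]
opening: 23.3
grasp_force: 59.4
[465.52355085 292.29265508 121.70783671] [3.13661977 0.00629982 2.83948919] [-0.67639835 -1.14979009  5.94565775]
```

```bash
python3 -m handwheel '[[[0,0,-0.2],0],[[0,0,-0.5],0],[[0,0,-0.6],0],[[0,0,-0.6],0],[[-0.1,-0.25,0],0],[[-0.34,-0.9,0],0],[[-0.36,-0.95,0],0],[[-0.36,-0.95,0],0],[[-0.36,-0.95,0],0],[[-0.28,-0.7,0],0],[[-0.076,-0.204,0],0],[[0,0,0],0]]' && python3 -m handwheel '[[[0,0,0.5],0],[[0,0,0.5],0],[[0,0,0.3],0],[[0,0,0.1],0],[[0,0,0],0],[[0,0,0],0]]';  python3 - <<'E'
from h import *
s,im,C=shot('w10'); print(s['tcp_pos'],s['tcp_rot'],s['contact_force'],s['clock'])
T=Ro.from_euler('xyz',s['tcp_rot']).as_matrix()
for n,z in(('tip',101.7),('mid',80)): X=T@[0,0,z]+s['tcp_pos']; print(n,X.round(1),proj(C,X).round(1))
print('contact',proj(C,[481.9,30.2,18]).round(1))
u,v=proj(C,T@[0,0,95]+s['tcp_pos']).astype(int); print(u,v)
cv2.imwrite('pics/w10c.png',cv2.resize(im[max(0,v-90):v+60,u-80:u+80],None,fx=4,fy=4)[:600]); print(u-80,max(0,v-90))
E
```

```text
clock: 25.72
tcp_pos: [480.4, 29.5, 214.3]
tcp_rot: [3.137, 0.003, 2.838]
contact_force: [0.9, 0.7, -1.6]
opening: 23.4
grasp_force: 59.2
clock: 26.48
tcp_pos: [482.1, 30.1, 146.0]
tcp_rot: [3.137, 0.006, 2.84]
contact_force: [-0.1, -0.5, -1.2]
opening: 23.2
grasp_force: 59.3
[482.0681368   30.1473276  146.00229739] [3.13715792 0.00632463 2.83964869] [-0.07304217 -0.54327291 -1.20144331] 26.475
tip [482.8  30.4  44.3] [282.3 207.1]
mid [482.7  30.3  66. ] [282.1 214.5]
contact [281.8 198.6]
282 209
202 119
```

View pics/w10c.png

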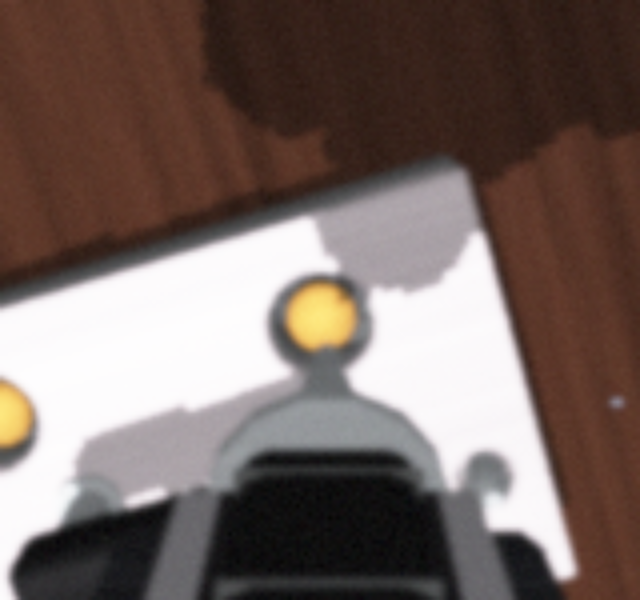

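The tip is at (283.5,206.5), about 1 mm off the contact centred at (282.3,198). I'll apply the small correction and press the left contact.

```bash
python3 -m handwheel '[[[0.016,-0.022,0.2],0],[[0,0,0.2],0],[[0,0,0.1],0],[[0,0,0],0],[[0,0,0],0]]' && python3 -m handwheel '[[[0,0,0.03],0],[[0,0,0.03],0],[[0,0,0.03],0],[[0,0,0],0],[[0,0,0],0]]'
```

```text
clock: 27.15
tcp_pos: [480.6, 29.3, 120.2]
tcp_rot: [3.137, 0.005, 2.839]
contact_force: [0.3, -1.1, -0.7]
opening: 23.4
grasp_force: 59.4
clock: 27.78
tcp_pos: [480.8, 29.3, 116.0]
tcp_rot: [3.137, 0.006, 2.839]
contact_force: [0.1, -0.5, 1.6]
opening: 23.4
grasp_force: 59.6
```

```bash
python3 -m handwheel '[[[0,0,0.015],0],[[0,0,0],0],[[0,0,0],0],[[0,0,0],0],[[0,0,0],0]]'
```

```text
clock: 28.4
tcp_pos: [480.7, 29.3, 115.0]
tcp_rot: [3.137, 0.005, 2.839]
contact_force: [1.1, -0.3, 2.8]
opening: 23.4
grasp_force: 59.8
```

Left contact is pressed about 3.3 mm, at 4 N. Next the middle one, crossing above the handle bar.

```bash
python3 -m handwheel '[[[0,0,-0.3],0],[[0,0,-0.6],0],[[0,0,-0.5],0],[[-0.6,-0.225,0],0],[[-0.628,-0.233,0],0],[[0,0,0],0],[[0,0,0.4],0],[[0,0,0.5],0],[[0,0,0.3],0],[[0,0,0.08],0],[[0,0,0],0],[[0,0,0],0]]'
python3 - <<'E'
from h import *
s,im,C=shot('w11'); print(s['tcp_pos'],s['contact_force'])
hsv=cv2.cvtColor(im,cv2.COLOR_BGR2HSV)
o=(hsv[...,0]>10)&(hsv[...,0]<30)&(hsv[...,1]>120)&(hsv[...,2]>110);o[:150]=0;o[230:]=0;o[:,240:330]&=True
print([(c.round(1),st) for c,st in blobs(o,40,900)],proj(C,[533.7,-10,18]).round(1))
E
```

```text
clock: 29.9
tcp_pos: [532.9, -10.9, 122.0]
tcp_rot: [3.137, 0.006, 2.839]
contact_force: [-0.2, -0.2, -0.5]
opening: 23.9
grasp_force: 59.2
[532.85872875 -10.86527191 122.04104185] [-0.18334689 -0.24989985 -0.52475537]
[(array([217.7, 160.8]), array([208, 151,  20,  21, 315], dtype=int32)), (array([282.9, 204. ]), array([275, 198,  18,  15, 180], dtype=int32))] [283.  206.3]
```

```bash
python3 -m handwheel '[[[0,0,0.06],0],[[0,0,0.05],0],[[0,0,0.03],0],[[0,0,0],0],[[0,0,0],0],[[0,0,0],0],[[0,0,0],0]]'
```

```text
clock: 30.82
tcp_pos: [532.8, -10.9, 114.4]
tcp_rot: [3.137, 0.006, 2.839]
contact_force: [2.1, -0.0, 3.0]
opening: 23.2
grasp_force: 59.8
```

```bash
python3 -m handwheel '[[[0,0,-0.3],0],[[0,0,-0.6],0],[[0,0,-0.5],0],[[0.38,-0.536,0],0],[[0.379,-0.535,0],0],[[0,0,0],0],[[0,0,0.4],0],[[0,0,0.5],0],[[0,0,0.27],0],[[0,0,0.08],0],[[0,0,0],0],[[0,0,0],0]]'
python3 - <<'E'
from h import *
s,im,C=shot('w12'); print(s['tcp_pos'],s['contact_force'])
hsv=cv2.cvtColor(im,cv2.COLOR_BGR2HSV)
o=(hsv[...,0]>10)&(hsv[...,0]<30)&(hsv[...,1]>120)&(hsv[...,2]>110);o[:150]=0;o[230:]=0
print([(c.round(1),st) for c,st in blobs(o,40,900)],proj(C,[481.5,-49.8,18]).round(1))
E
```

```text
clock: 32.33
tcp_pos: [480.7, -50.8, 122.0]
tcp_rot: [3.137, 0.006, 2.839]
contact_force: [0.2, -0.7, -1.4]
opening: 23.7
grasp_force: 59.5
[480.71567615 -50.75515857 121.989027  ] [ 0.18928995 -0.7107883  -1.37172806]
[(array([122.5, 160.3]), array([102, 150,  39,  25, 576], dtype=int32)), (array([373.1, 177.7]), array([366, 169,  17,  19,  83], dtype=int32)), (array([285.2, 200.9]), array([276, 196,  17,  12,  99], dtype=int32))] [283.1 206.2]
```

```bash
python3 -m handwheel '[[[0,0,0.06],0],[[0,0,0.05],0],[[0,0,0.03],0],[[0,0,0],0],[[0,0,0],0],[[0,0,0],0],[[0,0,0],0]]'
```

```text
clock: 33.25
tcp_pos: [480.6, -50.8, 114.5]
tcp_rot: [3.138, 0.006, 2.839]
contact_force: [1.5, -0.4, 3.7]
opening: 23.6
grasp_force: 60.0
```

All three are pressed. I'll take the probe back above the fork.

```bash
python3 -m handwheel '[[[0,0,-0.3],0],[[0,0,-0.6],0],[[0,0,-0.7],0],[[0,0,-0.5],0],[[0.1,0.3,-0.1],0],[[0.3,0.85,0],0],[[0.34,0.94,0],0],[[0.34,0.94,0],0],[[0.34,0.94,0],0],[[0.34,0.94,0],0],[[0.33,0.9,0],0],[[0.243,0.65,0],0]]' && python3 -m handwheel '[[[0,0,0],0],[[0,0,0],0],[[0,0,0],0]]' && python3 -c "
from h import *
s=env.read_state();print(togo(s,(465.5,292.3),2.839,130))"
```

```text
clock: 34.75
tcp_pos: [461.9, 294.6, 223.4]
tcp_rot: [3.139, 0.002, 2.842]
contact_force: [0.0, -0.3, -1.3]
opening: 23.2
grasp_force: 59.5
clock: 35.12
tcp_pos: [463.8, 291.3, 224.6]
tcp_rot: [3.138, 0.004, 2.838]
contact_force: [0.1, -0.4, -0.7]
opening: 23.2
grasp_force: 59.5
(array([-0.019,  0.023,  1.892]), np.float64(-0.001))
```

```bash
python3 -m handwheel '[[[-0.019,0.023,0],0],[[0,0,0.3],0],[[0,0,0.4],0],[[0,0,0.5],0],[[0,0,0.45],0],[[0,0,0.2],0],[[0,0,0],0],[[0,0,0],0]]'; python3 -c "
from h import *
s=env.read_state();print(togo(s,(465.5,292.3),2.839,121.7))"
```

```text
clock: 36.12
tcp_pos: [465.9, 292.8, 132.8]
tcp_rot: [3.138, 0.005, 2.839]
contact_force: [-1.5, -1.4, -2.7]
opening: 23.4
grasp_force: 59.3
(array([ 0.006, -0.013,  0.223]), np.float64(0.0))
```

```bash
python3 -m handwheel '[[[0.006,-0.013,0.1],0],[[0,0,0.06],0],[[0,0,0.03],0],[[0,0,0.02],0],[[0,0,0],0],[[0,0,0],0]]'
```

```text
clock: 36.88
tcp_pos: [465.7, 292.8, 121.9]
tcp_rot: [3.137, 0.005, 2.839]
contact_force: [0.1, -1.0, -1.5]
opening: 23.5
grasp_force: 59.6
```

```bash
python3 -m handwheel '[[[0,0,0.012],0],[[0,0,0],0],[[0,0,0],0]]' && python3 -m handwheel '[[[0,0,0],0],[[0,0,0],0],[[0,0,0],0],[[0,0,0],0],[[0,0,0],0]]' 50 && python3 -m handwheel '[[[0,0,-0.2],0],[[0,0,-0.5],0],[[0,0,-0.8],0],[[0,0,-0.9],0],[[0,0,-0.8],0],[[0,0,-0.4],0],[[0,0,0],0],[[0,0,0],0],[[0,0,0],0]]'
python3 - <<'E'
from h import *
s,im,C=shot('w13'); print(s['tcp_pos'],s['tcp_rot'])
for X in([465.3,291.3,164],[465.3,291.3,100]): print(proj(C,X).round(1))
sd=cv2.imread('pics/side0.png'); s2=read_camera('side'); sc=read_camera('scene')
top=np.hstack([cv2.resize(sd[250:340,300:400],None,fx=3,fy=3),cv2.resize(s2[250:340,300:400],None,fx=3,fy=3)])
bot=np.hstack([cv2.resize(im[130:230,220:320],(300,300)),cv2.resize(s2[130:260,220:350],(300,300))])
cv2.imwrite('pics/fin.png',np.vstack([top,bot]))
E
```

```text
clock: 37.25
tcp_pos: [465.7, 292.8, 121.7]
tcp_rot: [3.137, 0.005, 2.839]
contact_force: [-1.0, -0.8, 2.3]
opening: 23.6
grasp_force: 60.1
clock: 37.88
tcp_pos: [465.6, 292.8, 121.3]
tcp_rot: [3.137, 0.005, 2.839]
contact_force: [-0.3, -0.2, -0.6]
opening: 50.1
grasp_force: 0.0
clock: 39.0
tcp_pos: [464.0, 292.0, 300.0]
tcp_rot: [3.139, 0.003, 2.839]
contact_force: [-0.3, 0.2, -0.5]
opening: 50.3
grasp_force: 0.0
[463.98970055 291.9838471  300.00775419] [3.13913004e+00 3.05216707e-03 2.83940746e+00]
[281.8 198.7]
[282.  185.4]
```

View pics/fin.png

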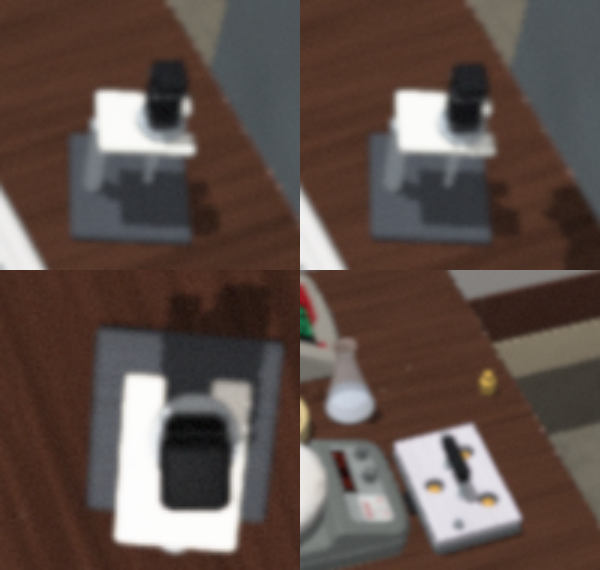

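The probe hangs upright and the other things have not moved. It does look a few mm off the slot's centre line, so I'll put a number on that.

Run:
```python
from st import *
for n,s in (('w8',dict(tcp_pos=np.array([472.7,284.0,300.8]),tcp_rot=np.array([3.1376,.0049,2.8397]))),('w13',dict(tcp_pos=np.array([464.0,292.0,300.]),tcp_rot=np.array([3.139,.003,2.8394])))):
    im=cv2.imread(f'pics/{n}.png'); C=cam('wrist',s)
    g=cv2.cvtColor(im,cv2.COLOR_BGR2GRAY)
    k=np.zeros(g.shape,np.uint8); k[150:225,262:312]=(g[150:225,262:312]<70)
    # handle top face: lowest 18 rows of dark blob near centre
    r=[y for y in range(150,225) if k[y,280:292].mean()>.9]; y1=max(r); rows=range(y1-17,y1-3)
    cc=[np.flatnonzero(k[y,265:310])+265 for y in rows]; l=np.mean([c.min() for c in cc]); ri=np.mean([c.max() for c in cc])
    H=ray(C,(l+ri)/2,y1-9.5,164)
    b=max(stand(im,C,(y1-60,y1+25,240,320)),key=cv2.contourArea)
    W=np.array([ray(C,*p,100)[:2] for p in cv2.convexHull(b).reshape(-1,2).astype(float)],np.float32)
    rc=cv2.minAreaRect(W); th=np.radians(rc[2]-90); xs=np.array([np.cos(th),np.sin(th)]); ys=np.array([-xs[1],xs[0]])
    seat=np.array(rc[0])-(max(rc[1])/2-24)*xs
    d=H[:2]-seat; print(n,l,ri,y1,H.round(1),rc,'seat',seat.round(1),'probe-seat in stand x,y',(d@xs).round(1),(d@ys).round(1))
```

```text
w8 284.64285714285717 309.0 224 [493.8 292.5 164. ] ((479.12335205078125, 284.0167236328125), (49.3358268737793, 61.343299865722656), 68.41080474853516) seat [472.9 286.5] probe-seat in stand x,y 17.2 13.3
w13 274.14285714285717 303.2142857142857 208 [467.1 297.6 164. ] ((475.3740539550781, 285.5666198730469), (49.17601013183594, 69.04023742675781), 67.92254638671875) seat [465.6 289.5] probe-seat in stand x,y -1.7 8.0
```

The probe sits about 3-4 mm left of the slot's centre (it began about 1.5 mm off). There is time, so I'll regrip, lift it a little and centre it.

```bash
python3 -m handwheel '[[[0,0,0.4],0],[[0,0,0.7],0],[[0,0,0.8],0],[[0,0,0.7],0],[[0,0,0.6],0],[[0,0,0.25],0],[[0,0,0.1],0],[[0,0,0],0],[[0,0,0],0]]' 50 && python3 -m handwheel '[[[0,0,0],0],[[0,0,0],0],[[0,0,0],0],[[0,0,0],0],[[0,0,0],0]]' 15 40 && python3 -m handwheel '[[[0,0,-0.08],0],[[0,0,0],0],[[0.005,-0.068,0],0],[[0,0,0],0],[[0,0,0],0]]'
```

```text
clock: 40.28
tcp_pos: [466.4, 293.1, 125.1]
tcp_rot: [3.136, 0.006, 2.839]
contact_force: [-0.5, -0.6, 1.1]
opening: 49.9
grasp_force: 0.0
clock: 40.9
tcp_pos: [466.0, 292.7, 124.6]
tcp_rot: [3.137, 0.006, 2.839]
contact_force: [-1.2, -1.9, 5.8]
opening: 23.6
grasp_force: 39.9
clock: 41.52
tcp_pos: [464.2, 289.4, 127.7]
tcp_rot: [3.138, 0.005, 2.839]
contact_force: [-0.1, 1.2, -1.1]
opening: 23.8
grasp_force: 39.2
```

```bash
python3 -m handwheel '[[[0,0,0.04],0],[[0,0,0.03],0],[[0,0,0],0],[[0,0,0],0]]' && python3 -m handwheel '[[[0,0,0],0],[[0,0,0],0],[[0,0,0],0],[[0,0,0],0],[[0,0,0],0]]' 50 && python3 -m handwheel '[[[0,0,-0.2],0],[[0,0,-0.5],0],[[0,0,-0.8],0],[[0,0,-0.9],0],[[0,0,-0.7],0],[[0,0,-0.4],0],[[0,0,0],0],[[0,0,0],0],[[0,0,0],0]]'
python3 - <<'E'
from h import *
s,im,C=shot('w14'); o=cv2.imread('pics/w13.png'); print(s['tcp_pos'],s['clock'])
for n,i in(('old',o),('new',im)):
    g=cv2.cvtColor(i,cv2.COLOR_BGR2GRAY)
    for y in (176,182,200): print(n,y,' '.join(f'{v:3d}' for v in g[y,254:308]))
a=cv2.cvtColor(cv2.imread('pics/side0.png'),cv2.COLOR_BGR2GRAY); b=cv2.cvtColor(read_camera('side'),cv2.COLOR_BGR2GRAY)
print('side handle rows/cols', [[np.round(np.argwhere((x[262:300,340:372]<50)).mean(0)+[262,340],1)] for x in(a,b)])
E
```

```text
clock: 42.02
tcp_pos: [464.3, 289.6, 124.7]
tcp_rot: [3.137, 0.005, 2.839]
contact_force: [-0.9, -0.3, 3.6]
opening: 23.8
grasp_force: 39.6
clock: 42.65
tcp_pos: [464.4, 289.5, 124.3]
tcp_rot: [3.138, 0.005, 2.839]
contact_force: [-0.6, -0.1, 0.4]
opening: 49.9
grasp_force: 0.0
clock: 43.78
tcp_pos: [462.8, 288.8, 298.1]
tcp_rot: [3.139, 0.003, 2.839]
contact_force: [0.4, -0.1, -0.2]
opening: 50.1
grasp_force: 0.0
[462.75489586 288.84791225 298.06666374] 43.775
old 176  93  94  96  93  93 103 156 227 248 252 253 253 253 253 253 253 252 251 241 221 204 199 173 137 119 113 114 118 113 116 115 114 115 115 114 120 113 115 117 121 123 131 149 163 178 182 180 171 148 108  71  65  82  86
old 182  91  98  91  98  96 110 167 232 250 252 253 253 253 253 252 248 242 237 229 192 124  57  20   9  11  15   6  16  15  17  19   9   8  12  12   6  11  12   8  15  26  58  99 122 133 155 178 188 149  98  75  81  86  89
old 200  94  92  91  98 126 191 240 251 253 253 253 253 253 253 253 253 253 250 228 146  67  36  40  45  45  42  42  41  40  40  38  40  34  41  34  41  35  32  39  31  32  44 117 209 241 239 205 133  93  88  89  89  86  83
new 176  85  88  93  94  93  95  91  92 104 159 230 249 252 253 253 253 252 250 240 223 200 171 142 122 117 115 117 116 115 115 113 116 115 115 116 114 114 112 114 119 123 129 145 163 175 182 184 204 236 248 247 231 163  97
new 182  89  94  95  94  93  93  91  93 125 186 238 250 253 253 251 245 237 235 229 187 113  51  23   9  13  16  13  13  10  14   4  11  11   6   5  13   7  13  13  17  25  59  97 125 135 151 176 211 241 249 242 195 113  70
new 200  93  93  95  95  97  93 103 147 218 247 252 253 253 253 253 253 253 249 222 126  51  35  39  46  41  42  45  42  37  42  40  45  38  43  36  38  35  38  37  32  32  39 115 205 245 252 253 252 243 203 126  92  87  90
side handle rows/cols [[array([279.5, 355.2])], [array([279.5, 355.5])]]
```

The probe is now centred in the slot to within about 1 mm, and the side view shows it where it first hung.

```bash
python3 -c "
from bench import job
print(job.hand_in())"
```

```text
the job is handed in; nothing more can be done
None
```

The job is handed in at about 44 s: the mask is seated on both pins, the contacts were pressed left, middle, right at about 4–5 N each (roughly 3–4 mm), and the probe hangs upright in the fork; no result was reported back.

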